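Index the shaker's clamp bar to hold the tube rack

TASK

The tube rack stands loose on the shaker platform. Pull up the red spring knob of the blue clamp bar, slide the bar towards the rack to the next hole, so that it pushes the rack up against the grey fence, and let the knob snap fully down so the bar is locked there. Keep the rack upright, leave the flask, the amber bottle and the empty rack where they stand, and let go at the end.

Things in the scene. Friction and masses are not known exactly. Their poses are not given: they have to be found in the camera images.
- shaker: Laboratory shaker fixed to the bench: white housing, drilled aluminium platform 310 (its x) by 330 mm (its y), top 75 mm above the bench. Origin: on the bench below the platform, which spans x -155 to 155, y -190 to 140 mm; z up; turned up to 0.45 rad. Flask clamps at its -y side. All 'shaker' numbers below are in this frame.
- fence (a point): Top middle of the inner face of the grey fence fixed on the platform, at shaker (50, 120) mm, 120 mm above the bench. The fence is 200 mm along shaker x, 10 mm thick, 45 mm tall. Axes as the shaker's.
- next_hole (a point): Mouth centre of the index rail's next hole towards the rack, shaker (-100, 34) mm, 95 mm above the bench (the rail's top); axes as the shaker's. The steel rail is 30 mm wide, runs along shaker y from -101 to 69 mm, and has three 12 mm square holes at y = -66, -16 (start) and 34 mm.
- clamp_bar (a joint): Position of the clamp bar along shaker +y (towards rack and fence), m: 0 = middle hole (start, within 1 mm), 0.050 = next hole towards the rack, -0.050 = the hole away from it; stops at -0.054 and 0.056. With the pin out it slides with 1.5 N friction and light damping; with the pin in a hole it is locked with 1.5 mm play either way.
- bar_face (a point): Top middle of the blue bar's face towards the rack: shaker (45, -8) mm at the start, 117 mm above the bench; slides with the bar, in the next hole 78 mm from the fence. Bar 210 mm long (shaker x -60 to 150), 16 mm thick, 40 mm tall, joined to a black carriage on the rail, 44 x 56 mm, top 115 mm above the bench.
- plunger (a joint): Height of the spring plunger, m: 0 = pin fully down in a hole, 0.010 or more = clear of the holes (0.010 = resting on the rail), 0.018 = upper stop. The spring pulls it down with 6.5 N at 0 and 10 to 11 N when raised. The pin, 9 mm thick with a round end, drops in by itself when let go over a hole or slid over one.
- knob (a point): Centre of the red mushroom knob's grip band, on the plunger's axis (rail centre line, shaker y -16 mm plus clamp_bar), 148.5 mm above the bench when seated, 34 mm above the carriage. Knob 40 mm across, does not turn; straight band from 8.5 mm below to 8.5 above this point, top 12.5 above, tapering underside to 15.5 below. Moves with plunger and bar.
- rack: White tube rack 180 (its x) by 75 (its y) by 60 mm tall, ten tubes with orange caps up to 77 mm; 0.25 to 0.5 kg. Origin: centre of its underside. Stands loose on the platform between bar and fence, its long side along them within 0.06 rad, its centre 48 to 75 mm from the fence's face. With the bar in the next hole it has 3 mm of play.
- flask: Conical glass flask, 82 mm across, 135 mm tall, standing in a steel flask clamp on the platform at about shaker (70, -137) mm. Origin: centre of its underside. To be left alone.
- bottle: Amber bottle with blue cap, 72 mm across, 160 mm tall, on the bench to the left. Origin: centre of its underside. To be left alone.
- spare_rack: Empty white tube rack, 180 x 75 x 60 mm, on the bench to the right. Origin: centre of its underside. To be left alone.
Mind the look-alikes: they are no part of the job. Leave any purple look-alike of the rack alone.

How it is judged (in metres and radians):
On the way:
1. the knob is pulled up so that the pin is clear of its hole while the bar is still at the start (value of joint plunger above 0.0095 m and value of joint clamp_bar between -0.02 and 0.015 m), for 0.1 s.
At the end, for the whole second after the job is handed in: Bar in the next hole towards the rack (0.050 m, within 4 mm), plunger fully down (under 3 mm), at rest; rack flat on the platform between bar and fence, its centre at shaker y 74 to 88 and x 0 to 100 mm, along the fence within 0.08 rad, upright and at rest (value of joint clamp_bar between 0.046 and 0.054 m and value of joint plunger below 0.003 m and velocity of joint clamp_bar between -0.01 and 0.01 m/s and y of rack in the frame of shaker between 0.074 and 0.088 m and x of rack in the frame of shaker between 0 and 0.1 m and z of rack in the frame of shaker between 0.07 and 0.08 m and angle between the x axis of rack and the x axis of shaker, either way round below 0.08 rad and angle between rack's own z axis and vertical below 0.08 rad and linear speed of rack below 0.02 m/s); the robot touches nothing.
It fails at once if the rack is tipped by more than 0.35 rad (angle between rack's own z axis and vertical above 0.35 rad).
It fails at once if the flask, the bottle or the empty rack is moved by more than 30 mm (distance of any of flask, bottle, spare_rack from where it was at the start of the episode above 0.03 m).
It also fails if it takes over 35 s, if anything falls off the work surface, if the arm or the gripper's body presses on something with over 40 N, if the wrist force passes 120 N, or if a joint passes its speed limit or range.

ROBOT

A 7-joint arm with a two-finger parallel gripper is mounted at the origin on the work surface. World frame = base frame: x ahead of the robot, y to its left, z up, the work surface at z = 0. Lengths are in mm, angles in rad, forces in N, time in s.
With the tool pointing down it reaches from about 400 to 875 mm from the base axis. Payload 4.4 kg.
Tool frame: the origin (TCP) lies midway between the tips of the shut fingers; the grasp point (between the pads) lies 19 mm behind it; z points along the fingers, y is the line along which they close (so a half turn about z gives the same grasp; the last joint's range is limited). The gripper opens to 85 mm and grips with 20 to 120 N. Pads are 22 mm wide; open, the fingers measure 114 mm over their backs; the gripper's body (76 mm by 85 mm) begins 54 mm behind the grasp point. The pads swing forward as they close: fully open they stand 13 mm farther back than shut.
Start: joints at [1.109, 0.628, 0.038, 1.517, -0.027, 0.996, -0.02], TCP at [250.635, -599.75, 194.613] pointing down, gripper open.
Joint ranges: [-3.06, 3.06], [-0.37, 2.12], [-1.25, 1.32], [0.18, 2.47], [-1.1, 4.24], [0.23, 1.98], [-2.94, 2.94]. Speed limits (rad/s): [2.57, 2.57, 3.14, 3.14, 3.14, 3.14, 3.14].

INTERFACE

Orientations are given as [roll, pitch, yaw] about the fixed x, y, z axes, in that order (R = Rz(yaw) Ry(pitch) Rx(roll)).
In Python, from cell import ctrl gives the robot as it stands. The module is installed in compiled form; this text tells all that it offers.
- The arm moves only by the tool step_arm, never from a script. Its argument "commands" is one flat list of numbers, 7 for each row, row after row: the shift along the tool's x, y, z in cm, then the turn, a rotation vector about the tool's x, y, z in rad, then the opening, from 0 (shut) to 1 (fully open). A call has 1 to 10 rows; each row is the pose to reach, as a shift and turn from the pose commanded when the call began, along the tool's axes at that moment; what a row does not reach only later rows make up. A row lasts 1/10 s, in which the tool goes at most 50 mm and 8.59 degrees, less where a joint would pass 70% of its speed; a pose out of reach is approached as far as the arm can. A call with a gripper value outside its range is refused whole. The fingers move at their own pace and stop on an object; the grip force is fixed at half the most. Time passes only in rows, so rows that repeat a pose let the fingers close. It gives the time, the measured TCP pose, the force, the opening and the grip force at its end, in the units of the state.
- ctrl.read_state(): the state, without advancing time (a new reading comes with each control period).
- ctrl.get_image(name): name is "side" or "top"; returns a dict with "image" (420x560x3 uint8, red, green, blue), "range_z" (420x560 float32, mm along the optical axis (not along the pixel's ray), 0 where there is no reading), "vfov" (degrees; the focal length in pixels is half the picture's height over the tangent of half this angle, whatever the lens; pixels are square), "cx", "cy" (the principal point, pixels), "D" ([k1, k2, p1, p2, k3] as OpenCV has them; the pictures are not rectified), "world_to_cam" (4x4, takes a point from world to camera coordinates). Camera axes: x right, y down, z forward; pixel columns grow to the right and rows downward; lengths in mm; the calibration is good to about 2 mm. A picture is of the moment at which its call begins.
- ctrl.finish_job(): hands the job in; it is judged then, once.
The state is a dict: "clock": time; "qpos": joint angles; "qd": joint speeds; "tau": joint torques, N m; "eef_pos": TCP position; "tool_rot": TCP orientation; "force": force on the tool from outside, world axes, zero at the start; "torque": the same for the moment, N m; "width": finger opening in mm; "gripper_force": force on a finger pad.
Only numpy, scipy, OpenCV 4.12 (cv2) and the standard library are available. Lean on these libraries where they do the work, as an engineer would, in place of code of your own. Each camera call takes 0.05 s, during which the arm holds its last target. There are 200 camera calls.

## Working session

There is one attempt and no reset: what is moved stays moved. The work goes in short steps, Python scripts to look and compute and a tool call to move; the robot and the scene stay as the last step left them, time stands still between calls to the robot, and variables do not carry over. Pictures are saved under pics/ and viewed, at most 10 in all, crops included, and the job is handed in when it is done.

Besides the shell and the picture viewer there is one more tool, called after "Request:" as a command line: name --argument value ..., lists and objects as JSON in quotes. step_arm: Moves the arm, as the interface text tells. Its arguments: {"type":"object","properties":{"commands":{"type":"array"}},"required":["commands"]}

```bash
mkdir -p pics; cat > h.py <<'E'
import numpy as np, cv2
from cell import ctrl
def grab(n):
    d=ctrl.get_image(n); h,w=d["image"].shape[:2]
    f=h/2/np.tan(np.radians(d["vfov"])/2)
    d["K"]=np.array([[f,0,d["cx"]],[0,f,d["cy"]],[0,0,1]]); d["D"]=np.array(d["D"],float)
    d["T"]=np.array(d["world_to_cam"]); return d
def ray(d,uv):
    p=cv2.undistortPoints(np.array(uv,float).reshape(-1,1,2),d["K"],d["D"]).reshape(-1,2)
    R=d["T"][:3,:3];t=d["T"][:3,3]
    return -R.T@t, np.c_[p,np.ones(len(p))]@R   # origin, dirs (z=1)
def onplane(d,uv,z):
    o,r=ray(d,uv); return o+r*((z-o[2])/r[:,2])[:,None]
def cloud(d):
    h,w=d["range_z"].shape
    uv=np.stack(np.meshgrid(np.arange(w),np.arange(h)),-1).reshape(-1,2)
    o,r=ray(d,uv); P=o+r*d["range_z"].reshape(-1,1); P[d["range_z"].ravel()==0]=np.nan
    return P.reshape(h,w,3)
def tri(d1,a,d2,b):
    o1,r1=ray(d1,[a]);o2,r2=ray(d2,[b])
    A=np.stack([r1[0],-r2[0]],1);s=np.linalg.lstsq(A,o2-o1,rcond=None)[0]
    p=o1+r1[0]*s[0];q=o2+r2[0]*s[1]; return (p+q)/2,np.linalg.norm(p-q)
def save(d,n): cv2.imwrite("pics/"+n,cv2.cvtColor(d["image"],cv2.COLOR_RGB2BGR))
E
python3 - <<'E'
from h import *
s=ctrl.read_state();print(s)
for n in("side","top"):
    d=grab(n);save(d,n+"1.png");o,_=ray(d,[[0,0]]);print(n,o,d["T"][2,:3])
    hsv=cv2.cvtColor(d["image"],cv2.COLOR_RGB2HSV);P=cloud(d)
    H,S,V=cv2.split(hsv)
    for c,m in dict(red=((H<6)|(H>174))&(S>150)&(V>80),blue=(H>100)&(H<125)&(S>120)&(V>50)).items():
        k,l,st,ce=cv2.connectedComponentsWithStats(m.astype(np.uint8))
        for i in range(1,k):
            if st[i,4]>60: print(c,st[i],ce[i].round(1),np.nanmedian(P[l==i],0).round(1),np.nanpercentile(P[l==i][:,2],[2,98]).round(1))
E
```

```text
{'clock': 0.0, 'qpos': array([ 1.10922332,  0.62934678,  0.03848391,  1.51841463, -0.02698079,
        0.99632633, -0.0199779 ]), 'qd': array([ 9.26210325e-05,  1.10064118e-03,  1.50723429e-03,  1.48740219e-03,
        5.86340343e-04, -6.18139517e-05, -4.30897182e-04]), 'tau': array([ 1.25060167e-03, -5.63400543e+01,  1.22632999e+00, -1.93448961e+01,
        1.08497031e-02,  1.04764543e-02, -3.39230144e-05]), 'eef_pos': array([ 250.30154409, -599.0798946 ,  193.67463132]), 'tool_rot': array([-3.13961772e+00,  6.80758284e-05,  3.95770625e-01]), 'force': array([-0.11468112,  0.18085159, -0.55209821]), 'torque': array([-0.04454628,  0.07666333,  0.02465277]), 'gripper_force': 0.0, 'width': 85.61912524112597}
side [ 462.92580305  897.056326   1016.71073093] [ 0.10790934 -0.69744112 -0.70847121]
red [364 381  41  23 342] [384.2 392.5] [285.7 482.4  21.7] [15.7 26.2]
blue [240 205  72   9 241] [279.9 209.5] [623.6  -1.5 114.7] [108.7 118.7]
blue [109 279  26  32 341] [121.5 294.7] [989.8 363.1  90.4] [86.8 94.4]
blue [284 328  13  13 135] [289.8 334.3] [523.4 439.8 158.1] [155.7 161.3]
top [ 424.48155243    1.56422125 1438.3484999 ] [ 0.16053193 -0.01296304 -0.98694552]
red [ 381   71   58   42 1086] [403.1  98.9] [ 999.2 -431.1    5.2] [ -2.3 143.1]
red [283 240  14  14  78] [289.4 246.8] [500.9 -31.4 157.4] [111.1 162.8]
red [123 306  13  30 184] [128.8 320.5] [286.2 473.6  23.1] [14.5 28.9]
blue [150  94  29   8 220] [163.8  97.4] [988.2 360.   91. ] [85.7 96.3]
blue [268 168  25  74 306] [279.7 209.1] [610.2  -6.8 115.5] [109.2 120.8]
blue [123 237  11  11  93] [128.2 241.9] [521.5 433.1 158.8] [151.3 164.2]
```

View pics/side1.png

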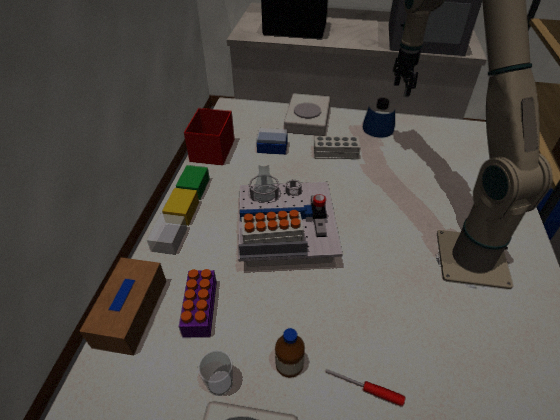

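View pics/top1.png

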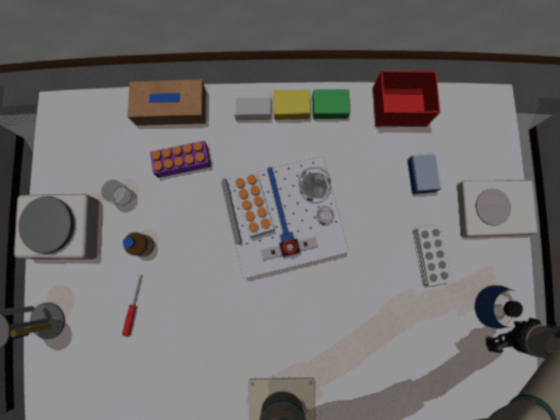

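The side view shows the shaker in mid-picture with the knob at about (319,205). In the top view the knob is at (289,247), the bar runs up to (270,168) and the fence is at (232,210). Next I'll measure the knob and the axes.

```bash
cat > m.py <<'E'
from h import *
def blob(d,box,f):
    x0,y0,x1,y1=box;H,S,V=cv2.split(cv2.cvtColor(d["image"],cv2.COLOR_RGB2HSV))
    m=np.zeros(H.shape,np.uint8);m[y0:y1,x0:x1]=f(H.astype(int),S,V)[y0:y1,x0:x1]
    k,l,st,ce=cv2.connectedComponentsWithStats(m);i=1+np.argmax(st[1:,4]);return l==i,st[i],ce[i]
red=lambda H,S,V:((H<8)|(H>170))&(S>110)&(V>40)
blue=lambda H,S,V:(H>100)&(H<125)&(S>100)&(V>40)
orange=lambda H,S,V:(H>=4)&(H<16)&(S>150)&(V>90)
E
python3 - <<'E'
from m import *
s,t=grab("side"),grab("top")
ms,ss,cs=blob(s,(300,185,340,225),red);mt,sst,ct=blob(t,(270,230,310,265),red)
print(ss,cs,sst,ct);p,e=tri(s,cs,t,ct);print("knob tri",p,e, "at z160 top",onplane(t,[ct],158)[0])
for d,b in((s,(235,200,320,225)),(t,(262,160,300,245))):
    m,st,c=blob(d,b,blue);uv=np.argwhere(m)[:,::-1];P=onplane(d,uv,116)[:,:2]
    vx,vy,x0,y0=cv2.fitLine(P.astype(np.float32),cv2.DIST_HUBER,0,.01,.01).ravel();print("bar",np.arctan(vy/vx),x0,y0,"x range",P[:,0].min(),P[:,0].max(),st)
H,S,V=cv2.split(cv2.cvtColor(t["image"],cv2.COLOR_RGB2HSV))
m=np.zeros(H.shape,np.uint8);m[165:245,225:280]=orange(H.astype(int),S,V)[165:245,225:280]
P=onplane(t,np.argwhere(m)[:,::-1],152);print("caps rect",cv2.minAreaRect(P[:,:2].astype(np.float32)))
cl=cloud(t);# platform plane extents
h=cl[...,2];box=np.zeros(h.shape,bool);box[150:285,215:355]=1
mm=box&(h>68)&(h<82);Q=cl[mm][:,:2].astype(np.float32);print("platform",cv2.minAreaRect(Q),np.median(h[mm]))
big=np.concatenate([np.pad(cv2.resize(cv2.cvtColor(t["image"][150:285,215:355],cv2.COLOR_RGB2BGR),None,fx=2.8,fy=2.8,interpolation=2),((0,0),(0,0),(0,0))),cv2.resize(cv2.cvtColor(s["image"][145:280,225:365],cv2.COLOR_RGB2BGR),None,fx=2.8,fy=2.8,interpolation=2)],1);cv2.imwrite("pics/z1.png",big)
E
```

```text
[313 195  13  12  89] [318.6741573  201.46067416] [282 240  16  15 132] [289.64393939 246.71969697]
knob tri [503.55893358 -32.36256498 138.55782325] 2.014251772456438 at z160 top [501.38232484 -31.84140401 158.        ]
bar 0.21942472 633.51373 2.3068383 x range 521.3084238691042 744.9449234835911 [240 205  73   9 257]
bar 0.22055568 629.23047 -2.630129 x range 521.1016383950998 742.0884990931213 [268 168  26  74 346]
caps rect ((631.6160888671875, 73.85298919677734), (156.37234497070312, 55.23198318481445), 15.943747520446777)
platform ((601.3575439453125, -18.253631591796875), (311.16448974609375, 328.59759521484375), 12.901457786560059) 74.55859748429043
```

View pics/z1.png

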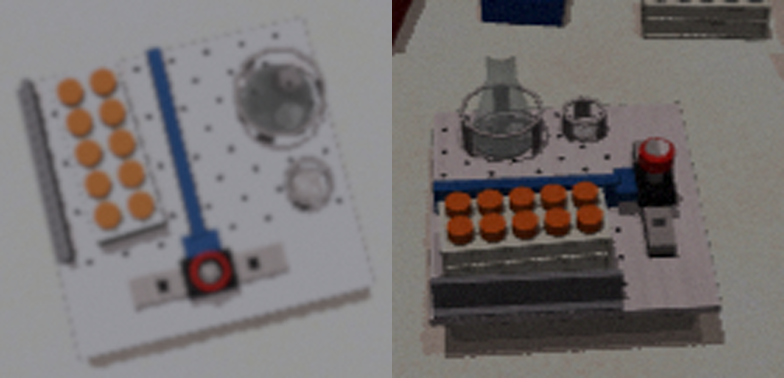

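The blob numbers agree on a shaker yaw of about 0.222. The platform geometry puts the knob at (501.8,-31.6) and the ray gives (501.4,-31.8), with its top at about 161 mm. I'll lift first, then go above it.

Request:
step_arm --commands '[0,0,-10,0,0,0,1,0,0,-10,0,0,0,1,45,-42.7,-10,0,0,0.17,1,45,-42.7,-10,0,0,0.17,1,45,-42.7,-10,0,0,0.17,1,45,-42.7,-10,0,0,0.17,1,45,-42.7,-10,0,0,0.17,1,45,-42.7,-10,0,0,0.17,1,45,-42.7,-10,0,0,0.17,1,45,-42.7,-10,0,0,0.17,1]'

```text
clock: 1.2
eef_pos: [412.6, -231.9, 294.8]
tool_rot: [3.141, -0.0, 0.226]
force: [1.2, -0.1, 0.3]
width: 85.6
gripper_force: 0.0
```

Request:
step_arm --commands '[13.1,-17.5,6,0,0,0,1,13.1,-17.5,6,0,0,0,1,13.1,-17.5,6,0,0,0,1,13.1,-17.5,6,0,0,0,1,13.1,-17.5,6,0,0,0,1,13.1,-17.5,6,0,0,0,1,13.1,-17.5,6,0,0,0,1,13.1,-17.5,6,0,0,0,1]'

```text
clock: 2.0
eef_pos: [500.4, -35.5, 234.8]
tool_rot: [3.141, 0.0, 0.224]
force: [0.6, -0.5, 0.2]
width: 85.0
gripper_force: 0.0
```

```bash
python3 - <<'E'
from m import *
s=ctrl.read_state();print(s["eef_pos"],s["tool_rot"],s["qpos"])
d=grab("side")
def px(p): return cv2.projectPoints(np.array([p],float),cv2.Rodrigues(d["T"][:3,:3])[0],d["T"][:3,3],d["K"],d["D"])[0].ravel()
print("tcp px",px(s["eef_pos"]),"knob px",px([501.5,-31.7,148.5]),px([501.5,-31.7,161]))
cv2.imwrite("pics/z2.png",cv2.resize(cv2.cvtColor(d["image"][110:280,220:380],cv2.COLOR_RGB2BGR),None,fx=3.5,fy=3.5,interpolation=2))
E
```

```text
[500.37546484 -35.47780786 234.79487538] [3.14072739e+00 2.59217609e-04 2.23776824e-01] [ 0.09240684  0.36887202 -0.10738402  1.86903824  0.05025358  0.90630219
 -1.38583157]
tcp px [322.17471585 177.36091107] knob px [319.82950925 199.4117414 ] [320.08572451 196.45741115]
```

View pics/z2.png

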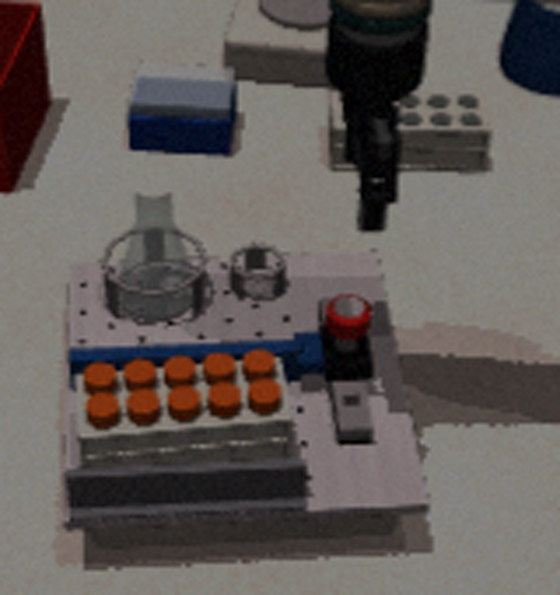

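The crop shows the knob at about (320,201) in full-image pixels. The projection gave (320,199.4), so they agree. Descending.

Request:
step_arm --commands '[0.2,-0.4,3,0,0,0,1,0.2,-0.4,6,0,0,0,1,0.2,-0.4,8.5,0,0,0,1,0.2,-0.4,10,0,0,0,1,0.2,-0.4,10,0,0,0,1,0.2,-0.4,10,0,0,0,1]'

```text
clock: 2.65
eef_pos: [502.0, -30.6, 135.2]
tool_rot: [3.141, -0.001, 0.224]
force: [-0.0, 0.4, 0.6]
width: 85.5
gripper_force: 0.0
```

Request:
step_arm --commands '[0,0,0.7,0,0,0,1,0,0,0.7,0,0,0,0.6,0,0,0.7,0,0,0,0.5,0,0,0.7,0,0,0,0.5]'

```text
clock: 3.05
eef_pos: [502.0, -29.6, 128.0]
tool_rot: [3.141, -0.001, 0.226]
force: [-1.7, -0.1, -0.1]
width: 44.1
gripper_force: 0.0
```

Request:
step_arm --commands '[0,0,0,0,0,0,0.2,0,0,0,0,0,0,0.2,0,0,0,0,0,0,0.2,0,0,0,0,0,0,0.2,0,0,0,0,0,0,0.2]'

```text
clock: 3.55
eef_pos: [501.8, -29.6, 127.6]
tool_rot: [-3.142, -0.0, 0.226]
force: [0.1, -0.9, -0.4]
width: 17.0
gripper_force: 0.0
```

```bash
python3 - <<'E'
from m import *
s=ctrl.read_state();d=grab("side");t=grab("top")
def px(d,p): return cv2.projectPoints(np.array([p],float),cv2.Rodrigues(d["T"][:3,:3])[0],d["T"][:3,3],d["K"],d["D"])[0].ravel()
print(px(d,s["eef_pos"]),px(t,s["eef_pos"]))
c=lambda im,x,y:cv2.resize(cv2.cvtColor(im[y:y+100,x:x+65],cv2.COLOR_RGB2BGR),None,fx=6,fy=6,interpolation=2)
cv2.imwrite("pics/z3.png",np.hstack([c(d["image"],285,140),c(t["image"],255,190)]))
E
```

```text
[319.25134188 204.70440361] [288.61634821 247.22881607]
```

View pics/z3.png

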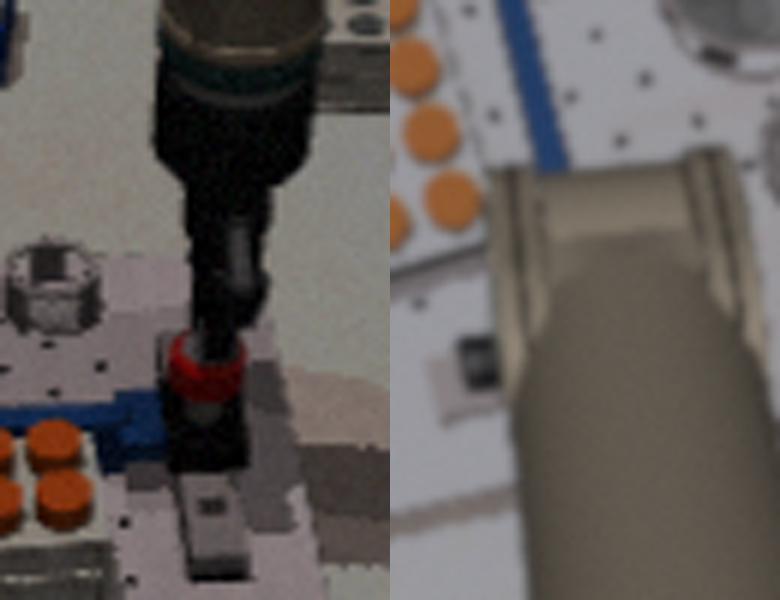

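The fingers closed without catching the knob. In the picture they end behind or above it, so I'll check the depth data.

```bash
python3 - <<'E'
from m import *
print(ctrl.read_state()["tool_rot"], ctrl.read_state()["width"])
d=grab("side");P=cloud(d)
for r in range(165,218,2):
    row=[]
    for c in range(311,334,3): row.append("%d,%d,%d"%tuple(np.nan_to_num(P[r,c])))
    print(r," | ".join(row))
E
```

```text
[ 3.14157793e+00 -2.77751642e-07  2.25713503e-01] 17.16877542720704
165 533,-7,298 | 524,-2,303 | 515,9,314 | 507,5,312 | 499,7,314 | 491,7,316 | 483,4,314 | 474,-2,310
167 561,-375,-3 | 524,-1,297 | 515,4,303 | 507,9,308 | 498,10,310 | 490,6,308 | 482,7,310 | 474,-5,300
169 560,-363,-3 | 548,-367,-5 | 515,5,297 | 506,6,299 | 498,7,301 | 490,3,299 | 481,6,302 | 473,-6,293
171 559,-354,-6 | 547,-353,-3 | 516,-33,258 | 506,4,290 | 497,8,294 | 489,8,295 | 481,0,290 | 477,-358,1
173 557,-344,-8 | 545,-341,-4 | 515,-12,268 | 506,0,279 | 497,6,285 | 489,8,288 | 481,-20,266 | 476,-345,1
175 555,-324,-1 | 544,-327,-2 | 514,-5,266 | 505,-1,271 | 497,4,277 | 488,8,281 | 480,-11,266 | 475,-334,0
177 554,-311,0 | 543,-313,0 | 514,-6,258 | 505,2,267 | 496,7,272 | 488,5,271 | 480,-12,258 | 474,-326,-2
179 553,-302,-3 | 542,-306,-5 | 513,-10,247 | 504,5,262 | 495,10,267 | 487,11,269 | 484,-307,2 | 473,-312,0
181 551,-284,1 | 540,-290,-1 | 513,-7,242 | 504,-1,248 | 495,17,266 | 486,13,264 | 483,-304,-4 | 472,-305,-4
183 543,-189,74 | 533,-191,74 | 512,-8,234 | 504,-13,230 | 494,18,259 | 486,20,262 |
[... 1190 characters left out ...]
1 | 489,-15,141 | 481,-90,71 | 471,-90,73 | 462,-88,76
207 527,-31,111 | 517,-32,112 | 507,-17,127 | 498,-19,128 | 489,-34,114 | 481,-81,71 | 471,-80,73 | 461,-80,74
209 526,-25,108 | 516,-23,111 | 507,-22,114 | 497,-22,116 | 488,-26,114 | 480,-71,71 | 470,-71,72 | 460,-73,73
211 525,-11,113 | 515,-12,113 | 506,-18,109 | 497,-17,112 | 487,-19,112 | 479,-58,75 | 469,-59,75 | 459,-62,73
213 524,-6,110 | 515,-9,108 | 505,-5,114 | 496,-8,112 | 487,-9,112 | 477,-9,114 | 468,-51,74 | 459,-53,73
215 523,-4,102 | 514,-2,106 | 504,0,110 | 495,-3,108 | 486,-6,107 | 477,-6,108 | 468,-42,73 | 458,-48,69
217 524,-23,74 | 513,0,99 | 504,0,101 | 495,-4,99 | 485,-4,100 | 476,-10,95 | 467,-33,74 | 457,-39,69
```

Request:
step_arm --commands '[0,0,-3,0,0,0,0,0,0,-6,0,0,0,0,0,0,-6,0,0,0,0,0,0,-6,0,0,0,0,0,0,-6,0,0,0,0]'

```text
clock: 4.2
eef_pos: [500.9, -29.6, 186.8]
tool_rot: [-3.141, 0.002, 0.226]
force: [-0.4, -0.8, 0.3]
width: 0.3
gripper_force: 0.0
```

```bash
python3 - <<'E'
from m import *
s=ctrl.read_state();print(s["eef_pos"],s["width"]);p=s["eef_pos"]
d=grab("side");t=grab("top")
def px(d,p): return cv2.projectPoints(np.array([p],float),cv2.Rodrigues(d["T"][:3,:3])[0],d["T"][:3,3],d["K"],d["D"])[0].ravel()
print("tcp px",px(d,p),px(t,p))
P=cloud(d)
m=(abs(P[...,0]-p[0])<60)&(abs(P[...,1]-p[1])<60)
zz=P[...,2][m];xx=P[...,0][m];yy=P[...,1][m]
for a in range(125,330,8):
    k=(zz>=a)&(zz<a+8)
    if k.any(): print(a,k.sum(),"x",xx[k].min().round(),xx[k].max().round(),"y",yy[k].min().round(),yy[k].max().round())
c=lambda im,x,y:cv2.resize(cv2.cvtColor(im[y:y+100,x:x+65],cv2.COLOR_RGB2BGR),None,fx=6,fy=6,interpolation=2)
cv2.imwrite("pics/z4.png",c(d["image"],285,130))
E
```

```text
[500.9390625  -29.63166778 186.80978708] 0.3022448898529464
tcp px [320.74263389 190.6950068 ] [289.10996595 246.2670718 ]
125 7 x 498.0 558.0 y -21.0 30.0
133 11 x 487.0 559.0 y -22.0 23.0
141 25 x 484.0 522.0 y -27.0 -7.0
149 45 x 485.0 522.0 y -52.0 -9.0
157 21 x 485.0 519.0 y -45.0 -12.0
221 8 x 490.0 512.0 y -29.0 -18.0
229 16 x 488.0 512.0 y -32.0 -13.0
237 14 x 488.0 509.0 y -25.0 -14.0
245 17 x 489.0 510.0 y -26.0 -12.0
253 2 x 494.0 503.0 y -16.0 -13.0
261 4 x 509.0 515.0 y -35.0 -15.0
269 14 x 483.0 511.0 y -23.0 9.0
277 8 x 480.0 510.0 y -13.0 15.0
285 27 x 480.0 519.0 y -38.0 19.0
293 24 x 478.0 520.0 y -43.0 29.0
301 22 x 478.0 520.0 y -40.0 30.0
309 51 x 475.0 520.0 y -35.0 30.0
317 46 x 477.0 520.0 y -32.0 29.0
325 41 x 477.0 521.0 y -30.0 16.0
```

View pics/z4.png

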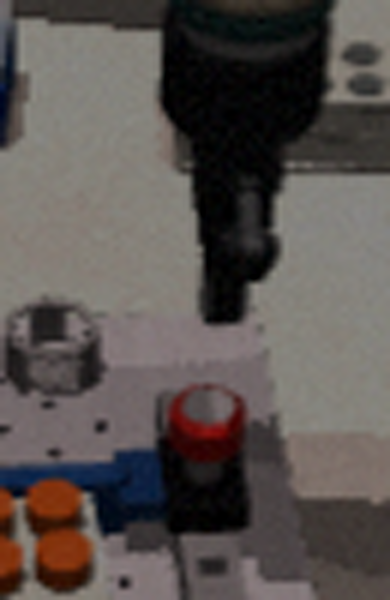

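The picture and depth put the shut fingertips at z ≈ 220 mm at about pixel (322,183.5), while the state says 187. The state's TCP height therefore reads about 33 mm low. I'll go that much lower.

Request:
step_arm --commands '[0,0,0,0,0,0,1,0,0,0,0,0,0,1,0,0,0,0,0,0,1,0,0,0,0,0,0,1,0,0,2,0,0,0,1,0,0,4,0,0,0,1,0,0,6,0,0,0,1,0,0,7.5,0,0,0,1,0,0,9,0,0,0,1,0,0,9,0,0,0,1]'

```text
clock: 5.3
eef_pos: [500.3, -29.5, 96.1]
tool_rot: [-3.141, 0.004, 0.226]
force: [-0.4, -0.2, -0.1]
width: 85.6
gripper_force: 0.0
```

Request:
step_arm --commands '[0.07,0,0,0,0,0,0.75,0.07,0,0,0,0,0,0.65,0.07,0,0,0,0,0,0.6,0.07,0,0,0,0,0,0.3,0.07,0,0,0,0,0,0.3,0.07,0,0,0,0,0,0.3]'

```text
clock: 5.9
eef_pos: [503.1, -29.7, 98.8]
tool_rot: [3.141, -0.002, 0.226]
force: [-0.7, -1.5, 6.7]
width: 38.0
gripper_force: 59.4
```

Gripped at 38 mm. Now I'll pull up.

Request:
step_arm --commands '[0,0,-0.5,0,0,0,0.3,0,0,-1,0,0,0,0.3,0,0,-1.4,0,0,0,0.3,0,0,-1.4,0,0,0,0.3,0,0,-1.4,0,0,0,0.3]'

```text
clock: 6.4
eef_pos: [502.9, -29.4, 111.5]
tool_rot: [3.142, -0.001, 0.226]
force: [4.3, -0.2, -9.9]
width: 37.7
gripper_force: 61.2
```

```bash
python3 - <<'E'
from m import *
s=ctrl.read_state();print(s["eef_pos"],s["width"],s["force"],s["gripper_force"])
d=grab("side")
cv2.imwrite("pics/z5.png",cv2.resize(cv2.cvtColor(d["image"][130:240,270:360],cv2.COLOR_RGB2BGR),None,fx=5,fy=5,interpolation=2))
E
```

```text
[502.85745326 -29.42438642 111.50687807] 37.745916078370705 [ 4.31036722 -0.22122537 -9.88722036] 61.211612882616464
```

View pics/z5.png

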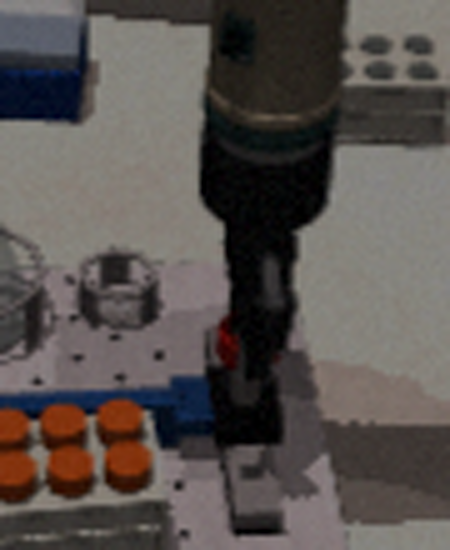

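Pulled up 12.7 mm with 10 N of spring force, and the picture shows the knob between the fingers and raised. Sliding towards the rack.

Request:
step_arm --commands '[0,-0.5,0,0,0,0,0.3,0,-1,0,0,0,0,0.3,0,-1.5,0,0,0,0,0.3,0,-2,0,0,0,0,0.3,0,-2.5,0,0,0,0,0.3,0,-3,0,0,0,0,0.3,0,-3.5,0,0,0,0,0.3,0,-4,0,0,0,0,0.3,0,-4.4,0,0,0,0,0.3,0,-4.7,0,0,0,0,0.3]'

```text
clock: 7.45
eef_pos: [492.3, 16.5, 111.7]
tool_rot: [3.141, -0.001, 0.226]
force: [6.9, -0.9, -9.1]
width: 37.7
gripper_force: 61.4
```

Request:
step_arm --commands '[0,-0.2,0,0,0,0,0.3,0,-0.3,0,0,0,0,0.3,0,-0.3,0,0,0,0,0.3,0,-0.3,0,0,0,0,0.3]'

```text
clock: 7.85
eef_pos: [491.6, 19.5, 111.7]
tool_rot: [3.141, -0.001, 0.226]
force: [5.2, -0.8, -9.7]
width: 38.1
gripper_force: 61.4
```

The bar has moved 50.2 mm. Lowering the knob while gripped.

Request:
step_arm --commands '[0,0,0.4,0,0,0,0.3,0,0,0.8,0,0,0,0.3,0,0,1.2,0,0,0,0.3,0,0,1.3,0,0,0,0.3,0,0,1.3,0,0,0,0.3]'

```text
clock: 8.35
eef_pos: [491.6, 19.5, 98.9]
tool_rot: [-3.142, -0.001, 0.226]
force: [4.2, 0.1, -4.4]
width: 37.9
gripper_force: 62.0
```

Request:
step_arm --commands '[0,0,0,0,0,0,0.6,0,0,0,0,0,0,0.8,0,0,0,0,0,0,0.9,0,0,0,0,0,0,0.9,0,0,-3,0,0,0,0.9,0,0,-7,0,0,0,0.9,0,0,-12,0,0,0,0.9,0,0,-16,0,0,0,0.9,0,0,-20,0,0,0,0.9,0,0,-20,0,0,0,0.9]'

```text
clock: 9.35
eef_pos: [494.4, 19.7, 304.0]
tool_rot: [3.14, -0.011, 0.226]
force: [-0.2, -0.1, 0.3]
width: 76.8
gripper_force: 0.0
```

Request:
step_arm --commands '[0,20,0,0,0,0,0.9,0,20,0,0,0,0,0.9,0,20,0,0,0,0,0.9,0,20,0,0,0,0,0.9,0,20,0,0,0,0,0.9,0,20,0,0,0,0,0.9]'

```text
clock: 9.95
eef_pos: [535.1, -176.5, 297.4]
tool_rot: [-3.14, 0.002, 0.223]
force: [0.6, 1.0, 0.7]
width: 77.2
gripper_force: 0.0
```

```bash
python3 - <<'E'
from m import *
s,t=grab("side"),grab("top")
o=np.array([595.8,6.1]);a=.222;R=np.array([[np.cos(a),-np.sin(a)],[np.sin(a),np.cos(a)]])
S2=lambda P:(np.asarray(P)[...,:2]-o)@R
H,S,V=cv2.split(cv2.cvtColor(t["image"],cv2.COLOR_RGB2HSV))
m,st,ct=blob(t,(255,225,310,265),red);print("knob shaker @158",S2(onplane(t,[ct],158)),st)
P=cloud(t)[m];print("knob top z",np.nanpercentile(P[:,2],[50,80]))
m,st,c=blob(t,(250,160,300,245),blue);Q=S2(onplane(t,np.argwhere(m)[:,::-1],116));print("bar y",np.median(Q[:,1]))
m=np.zeros(H.shape,np.uint8);m[160:245,220:285]=orange(H.astype(int),S,V)[160:245,220:285]
r=cv2.minAreaRect(S2(onplane(t,np.argwhere(m)[:,::-1],152)).astype(np.float32));print("caps",r)
c=lambda im,x,y:cv2.resize(cv2.cvtColor(im[y:y+140,x:x+140],cv2.COLOR_RGB2BGR),None,fx=2.8,fy=2.8,interpolation=2)
cv2.imwrite("pics/z6.png",np.hstack([c(t["image"],215,150),c(s["image"],225,140)]))
E
```

```text
knob shaker @158 [[-101.63913505   35.89718201]] [264 245  17  14 131]
knob top z [155.32970336 159.71343059]
bar y 35.36696694324068
caps ((51.27659606933594, 80.80609130859375), (155.6015167236328, 56.20011520385742), 0.5611287951469421)
```

View pics/z6.png

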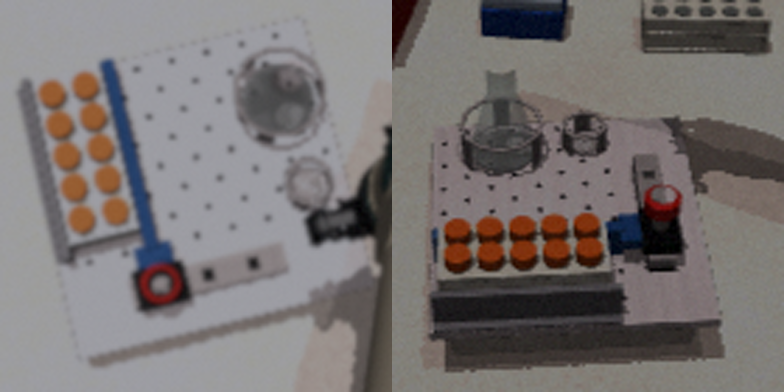

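The pictures show the bar against the rack, the knob in the next hole at about (272,251) in the top view, and the rack parallel to the fence. Its centre is at shaker (51,81), the knob is at its seated height, and the gripper is clear.

```bash
python3 -c "
from cell import ctrl
print(ctrl.finish_job())"
```

```text
the job is handed in; nothing more can be done
None
```

I locked the clamp bar in the next hole with the knob fully down, the rack upright against the fence and the gripper clear, then handed the job in at about 10 s; no verdict was returned.

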